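# Put the try square and scraper back in the shadow tray

## Robot

A 6-joint arm with a two-finger parallel gripper is mounted at the origin on the work surface. World frame = base frame: x ahead of the robot, y to its left, z up, the work surface at z = 0. Lengths are in m, angles in degrees, forces in N, time in s.
With the tool pointing down it reaches from about 0.3 to 0.825 m from the base axis. Payload 5.4 kg.
Tool frame: the origin (TCP) lies at the very end of the fingers, on their centre line; the grasp point (between the pads) lies 19 mm behind it (arm.pinch_z is the distance from the TCP to the grasp point, in m); z points along the fingers, y is the direction in which the jaws open and shut (so a half turn about z gives the same grasp; the last joint's range is limited). The gripper opens to 92 mm and grips with 3 to 60 N. Pads are 20 mm wide; open, the fingers measure 128 mm over their backs; the gripper's body (75 mm by 189 mm) begins 69 mm behind the grasp point.
Start: joints at [-80.735, 9.076, 91.501, -0, 79.423, -12.038], TCP at [0.209, -0.536, 0.215] pointing down, gripper open.
Joint ranges: [-166.64, 166.64], [-54.1, 131.32], [10.49, 154.53], [-73.88, 253.88], [9.74, 151.15], [-171.62, 171.62]. Speed limits (degrees/s): [147.25, 147.25, 180, 180, 180, 180].

## Interface

Orientations are given as a 3x3 rotation matrix whose columns are the frame's x, y, z axes.
In Python, from rig import arm gives the robot as it stands.
- The arm moves only by the tool play_rows, never from a script. Its argument "rows" is a list that holds one entry, the list of rows, each a list of 4 numbers: the shift along the tool's x, y, z in m, then the turn about the tool's z in rad. In form: [[[tx, ty, tz, twist], ...]]. A call has 1 to 10 rows; each row shifts and turns the commanded pose from where the row before left it, along the tool's axes as they then stand; what a row does not reach is not made up. A row lasts 1/10 s, in which the tool goes at most 50 mm and 8.59 degrees, less where a joint would pass 70% of its speed; a pose out of reach is approached as far as the arm can. A call is refused whole if a number of a shift passes 0.05 or a number of a turn 0.15, either way. A call with a gripper value outside its range is refused whole. "hand" is the gripper's target within -1 to 1 (shut at 1, half-way at 0, fully open at -1), set as the call begins (left out, the last holds). The fingers move at their own pace and stop on an object; the grip force is fixed at half the most. Time passes only in rows, so rows that do not move let the fingers close. It gives the time, the measured TCP pose, the force and the opening at its end, in the units of the state.
- arm.get_obs(): the state, without advancing time (a new reading comes with each control period).
- arm.read_camera(name): name is "scene" or "top"; returns (picture, depth): 480x640x3 uint8, red, green, blue; 480x640 float32, m along the optical axis (not along the pixel's ray), 0 where there is no reading.
- arm.camera_model(name): a dict with "mtx" (3x3 intrinsics, pixels), "position" and "orientation" of the camera in the world. Camera axes: x right, y up, looking along -z (the intrinsics and any distortion apply to the point x, -y, -z); pixel columns grow to the right and rows downward; lengths in m; the calibration is good to about 2 mm. A picture is of the moment at which its call begins. camera_model takes no time and is no camera call.
- arm.sign_off(): hands the job in, once; it reports no verdict.
The state is a dict: "t": time; "qpos": joint angles; "joint_vel": joint speeds; "effort": joint torques, N m; "tool_pos": TCP position; "orientation": TCP orientation; "wrist_force": force on the tool from outside, world axes, zero at the start; "ft_torque": the same for the moment, N m; "gripper_width": finger opening in m.
Only numpy, scipy, OpenCV 4.12 (cv2) and the standard library are available. Lean on these libraries where they do the work, as an engineer would, in place of code of your own. Each camera call takes 0.05 s, during which the arm holds its last target. There are 200 camera calls.

## Task

Put the wooden try square and the orange scraper back in the shadow tray, each lying flat on the yellow bottom of the cut-out made in its own outline. Lay them in from close above rather than dropping them, and let go.

Things in the scene. Friction and masses are not known exactly. Their poses are not given: they have to be found in the camera images.
- square: Loose try square lying flat, 0.15 kg. Dark wooden stock with a brass edge, 120 long (x) x 30 wide (y) x 26 mm high: grip it across its width. Grey metal blade 32 wide (x), 4 mm thick, flush with the underside, stands out 100 mm to -y at the stock's +x end (x = 28 to 60), making an L. Origin: centre of the stock's underside; z up.
- scraper: Loose scraper lying flat, 0.11 kg. Orange handle 110 long (x) x 28 wide (y) x 26 mm high: grip it across its width. Steel blade 66 wide (y), 4 mm thick, flush with the underside, reaches from the handle's +x end to x = 120 mm. Origin: centre of the handle's underside; z up. (The narrow knife with a blue handle is not part of the job.)
- square_pocket (a point): Floor of the L-shaped pocket in the fixed tray (250 x 340 x 17 mm: black foam with pockets cut 12 mm deep, yellow floors 5 mm above the bench, 10 mm play all round each tool). The square's origin belongs here, its x and y along this point's x and y (blade to -y, at the +x end). Axes are the tray's; z up.
- scraper_pocket (a point): Floor of the T-shaped pocket in the same tray, 110 mm to +y of the square's pocket point. The scraper's origin belongs here, its x along this x (blade to +x). A grey-floored finger channel, 56 mm wide in x and as deep as the pockets, runs along y through both points, 60 mm or more beyond each handle's centre, so fingers have room beside both.
There are look-alikes about, which are no part of the job. Several things look just like the scraper: the one meant starts farthest to the robot's left.

How it is judged (in metres and radians):
At the end, for the whole second after the job is handed in: The square and the scraper each lie in their own pocket: origin within 15 mm of the pocket point in the tray's x and in its y and within 4 mm of the pocket floor's height, tilted less than 0.06 rad, lined up within 0.26 rad (15 degrees), released and at rest (under 0.02 m/s) (x of square in the frame of square_pocket between -0.015 and 0.015 m and y of square in the frame of square_pocket between -0.015 and 0.015 m and z of square in the frame of square_pocket between -0.004 and 0.004 m and angle between each of square, scraper's own z axis and vertical below 0.06 rad and angle between the x axis of square and the x axis of square_pocket, either way round below 0.26 rad and linear speed of each of square, scraper below 0.02 m/s and contact force between each of square, scraper and the fingers below 0.05 N and x of scraper in the frame of scraper_pocket between -0.015 and 0.015 m and y of scraper in the frame of scraper_pocket between -0.015 and 0.015 m and z of scraper in the frame of scraper_pocket between -0.004 and 0.004 m and angle between the x axis of scraper and the x axis of scraper_pocket, either way round below 0.26 rad); the robot touches nothing.
It fails at once if the square let go of, over its pocket, more than 40 mm above the pocket floor (horizontal distance between square and square_pocket below 0.06 m and z of square in the frame of square_pocket above 0.04 m and contact force between square and the fingers below 0.02 N).
It fails at once if the scraper let go of, over its pocket, more than 40 mm above the pocket floor (horizontal distance between scraper and scraper_pocket below 0.06 m and z of scraper in the frame of scraper_pocket above 0.04 m and contact force between scraper and the fingers below 0.02 N).
It also fails if it takes over 72 s, if anything falls off the work surface, if the arm or the gripper's body presses on something with over 40 N, if the wrist force passes 120 N, or if a joint passes its speed limit or range.

## Working session

There is one attempt and no reset: what is moved stays moved. The work goes in short steps, Python scripts to look and compute and a tool call to move; the robot and the scene stay as the last step left them, time stands still between calls to the robot, and variables do not carry over. Pictures are saved under pics/ and viewed, about 8 in all and at most 12, crops included, and the job is handed in when it is done.

Besides the shell and the picture viewer there is one more tool, called by a JSON object that holds its "method" and its "body". play_rows: Moves the arm, as the interface text tells. Its arguments: {"type":"object","properties":{"rows":{"type":"array","items":{"type":"array","items":{"type":"array","items":{"type":"number"}}}},"hand":{"type":"number"}},"required":["rows"]}

```bash
mkdir -p pics; ls; cat > h.py <<'E'
import numpy as np, cv2
from rig import arm
def cam(n,tag):
    p,d=arm.read_camera(n); cv2.imwrite(f'pics/{tag}.png',p[:,:,::-1]); np.savez(f'/tmp/{tag}.npz',p=p,d=d); return p,d
def ray(n,uv):
    m=arm.camera_model(n); K=np.array(m['mtx']); R=np.array(m['orientation']); 
    uv=np.atleast_2d(uv).astype(float)
    dist=m.get('distortion',m.get('dist'))
    q=cv2.undistortPoints(uv.reshape(-1,1,2),K,None if dist is None else np.array(dist,float)).reshape(-1,2)
    c=np.c_[q[:,0],-q[:,1],-np.ones(len(q))]
    return np.array(m['position']),c@R.T
def plane(n,uv,z):
    o,r=ray(n,uv); return o+r*((z-o[2])/r[:,2])[:,None]
def dep(n,uv,d):
    o,r=ray(n,uv); uv=np.atleast_2d(uv).astype(int); return o+r*d[uv[:,1],uv[:,0]][:,None]
E
python3 - <<'E'
from h import *
cam('top','top0');cam('scene','scene0')
for n in('top','scene'): print(arm.camera_model(n))
o=arm.get_obs();print(o)
E
```

```text
pics
{'mtx': array([[499.55620426,   0.        , 321.46247212],
       [  0.        , 499.55620426, 243.17873719],
       [  0.        ,   0.        ,   1.        ]]), 'position': array([ 0.2122977 , -0.04493564,  1.42283642]), 'orientation': array([[-0.00175677,  0.99184913, -0.12740572],
       [-0.99999772, -0.00158771,  0.00142852],
       [ 0.00121459,  0.12740793,  0.99184966]])}
{'mtx': array([[490.31953552,   0.        , 314.96672773],
       [  0.        , 490.31953552, 243.64404544],
       [  0.        ,   0.        ,   1.        ]]), 'position': array([ 1.35341365, -0.32729171,  0.65356437]), 'orientation': array([[ 0.26994002, -0.51063901,  0.81632113],
       [ 0.96287545,  0.14156945, -0.2298455 ],
       [ 0.00180195,  0.84806007,  0.52989703]])}
{'t': 0.1, 'qpos': array([-8.07352326e+01,  9.10916751e+00,  9.15627196e+01, -9.48685898e-04,
        7.94233290e+01, -1.20379655e+01]), 'joint_vel': array([-0.02777295, -0.08156709, -0.16644273,  0.07334407, -0.04563368,
        0.01589087]), 'effort': array([ 1.13462204e-04, -3.86504853e+01, -3.22959173e+01,  7.03200325e-02,
        3.40237899e-02, -5.28634996e-05]), 'tool_pos': array([ 0.20877831, -0.53516556,  0.21373569]), 'orientation': array([[ 9.31672838e-01,  3.63298284e-01, -2.83613997e-04],
       [ 3.63298245e-01, -9.31671457e-01,  1.63753317e-03],
       [ 3.30677927e-04, -1.62868165e-03, -9.99998619e-01]]), 'wrist_force': array([-0.02347354, -0.88380092, -0.32371654]), 'ft_torque': array([ 0.01263427, -0.02311833, -0.04805544]), 'gripper_width': 0.09208661164266468}
```

View pics/top0.png

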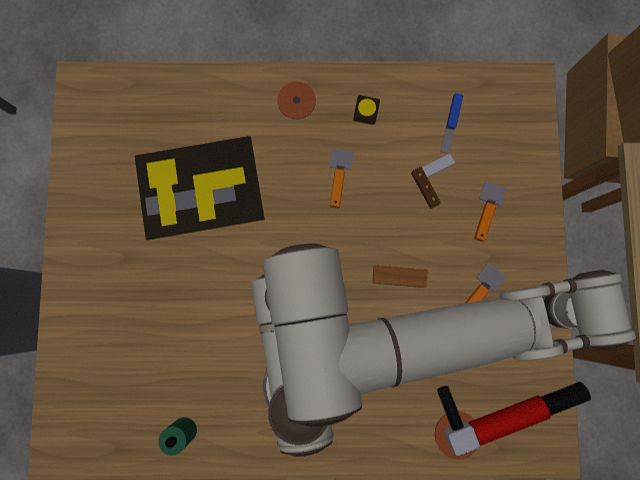

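View pics/scene0.png

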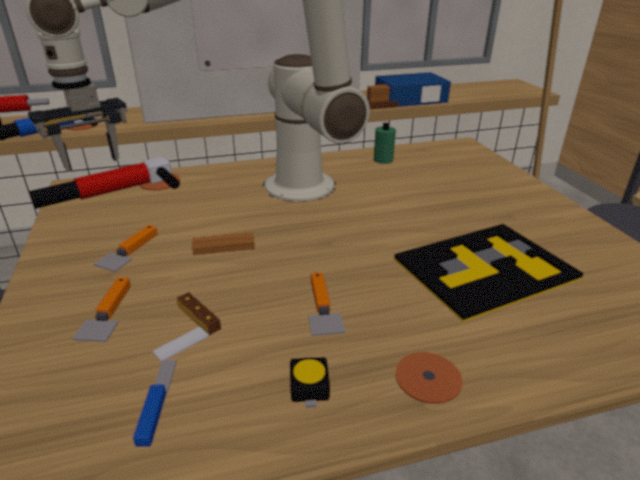

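Candidates in the top view:
- **Scraper:** orange scrapers at (340,180), (488,212) and (487,285). Image left is +y, so the one farthest left, (340,180), is meant. The blue knife at (453,120) is out.
- **Square:** the try square is the L at (432,180). The plain block at (400,276) is only a look-alike.
- **Tray:** at (200,188), with the T pocket at (163,190) and the L pocket at (212,193).

Next I measure these and check the choice in a close crop.

```bash
python3 - <<'E'
from h import *
z=np.load('/tmp/top0.npz');p,d=z['p'],z['d']
hsv=cv2.cvtColor(p,cv2.COLOR_RGB2HSV)
vv,uu=np.mgrid[0:480,0:640]; UV=np.c_[uu.ravel(),vv.ravel()]
P=dep('top',UV,d).reshape(480,640,3)
def box(u0,v0,u1,v1): m=np.zeros((480,640),bool);m[v0:v1,u0:u1]=1;return m
def rect(X):
    c,s,a=cv2.minAreaRect((X[:,:2]*1000).astype(np.float32)); b=cv2.boxPoints((c,s,a))
    e=[b[1]-b[0],b[2]-b[1]]; l=max(e,key=np.linalg.norm); return np.array(c),sorted(s),np.degrees(np.arctan2(l[1],l[0]))
for nm,b in(('scraper',box(322,140,360,215)),('square',box(405,148,460,215))):
    zt=P[...,2]; H=b&(zt>0.018)
    print(nm,'n',H.sum(),'z',np.percentile(zt[H],[5,50,95]),'depthrect',rect(P[H]))
    B=b&(hsv[...,1]<60)&(hsv[...,2]>90)&(zt<0.012)
    k=cv2.connectedComponentsWithStats(B.astype(np.uint8)); i=1+np.argmax(k[2][1:,4]); B=k[1]==i
    Xb=plane('top',UV[B.ravel()],0.004); print(' blade',B.sum(),rect(Xb),Xb.mean(0))
    if nm=='scraper': C=b&(hsv[...,0]<18)&(hsv[...,1]>190)&(hsv[...,2]>150)
    else: C=b&H
    print(' handle col@.026',rect(plane('top',UV[C.ravel()],0.026)))
# tray
b=box(125,125,275,250)
K=b&(hsv[...,2]<75); Y=b&(hsv[...,0]>22)&(hsv[...,0]<35)&(hsv[...,1]>180)&(hsv[...,2]>120)
c=max(cv2.findContours(K.astype(np.uint8),0,2)[0],key=cv2.contourArea)[:,0]
print('tray',rect(plane('top',c,0.017)),'z',np.median(P[...,2][K]),'yellow z',np.median(P[...,2][Y]))
k=cv2.connectedComponentsWithStats(Y.astype(np.uint8),connectivity=4)
for i in range(1,k[0]):
    if k[2][i,4]>60: print('yel',k[2][i],rect(plane('top',UV[(k[1]==i).ravel()],0.005)))
a=np.vstack([cv2.resize(p[130:260,125:345],None,fx=2.5,fy=2.5)[:, :550],cv2.resize(p[80:220,320:540],None,fx=2.0,fy=1.9)[:, :].repeat(1,0) if 0 else cv2.resize(p[80:220,320:540],(550,270))])
cv2.imwrite('pics/crop1.png',a[:,:,::-1])
E
```

```text
scraper n 396 z [0.02053271 0.02614615 0.0331208 ] depthrect (array([415.29425049, -72.43371582]), [27.862293243408203, 409.69073486328125], np.float32(-8.120504))
 blade 381 (array([ 644.23455811, -104.72621155]), [56.34993362426758, 65.52449035644531], np.float32(81.56535)) [ 0.64645316 -0.10499405  0.004     ]
 handle col@.026 (array([553.76574707, -91.05971527]), [23.02397346496582, 103.05988311767578], np.float32(-8.211459))
square n 472 z [0.02107205 0.02655933 0.03167696] depthrect (array([ 383.69812012, -231.60383606]), [117.18023681640625, 493.1138000488281], np.float32(-34.07413))
 blade 394 (array([ 638.12084961, -387.1088562 ]), [56.99311447143555, 101.33718872070312], np.float32(-63.256344)) [ 0.62952533 -0.39061693  0.004     ]
 handle col@.026 (array([ 559.76300049, -364.93197632]), [138.84449768066406, 168.95005798339844], np.float32(11.742974))
tray (array([556.47265625, 306.46517944]), [253.89222717285156, 342.55194091796875], np.float32(-80.007416)) z 0.017840754620542132 yellow z 0.006059711427847225
yel [ 147  159   31   67 1314] (array([543.51324463, 407.96472168]), [81.20171356201172, 190.6041259765625], np.float32(9.893271))
yel [ 193  168   52   53 1314] (array([539.37005615, 243.69654846]), [135.9010009765625, 147.21893310546875], np.float32(-80.05135))
```

View pics/crop1.png

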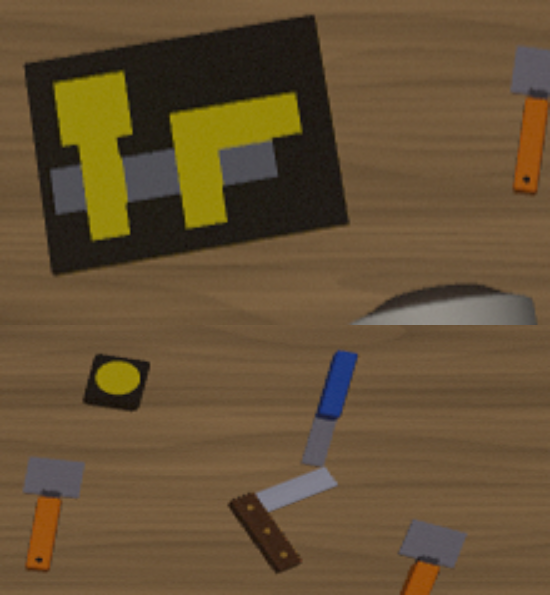

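The crop confirms the choices. The scraper is the leftmost orange one, handle end down. The square's stock runs from about (418,168) to (435,206), with its blade going up and right. The tray numbers agree with each other: the pocket points I get from the T and the L are 110 mm apart. Next I refine the square.

```bash
cat >> h.py <<'E'
def go(x,y,z,yaw):
    o=arm.get_obs(); R=np.array(o['orientation']); t=np.array(o['tool_pos'])
    cy=np.degrees(np.arctan2(R[1,0],R[0,0])); dl=R.T@(np.array([x,y,z])-t)
    print('t',round(o['t'],2),'tcp',t.round(4),'yaw',round(cy,2),'w',round(o['gripper_width'],4),'F',o['wrist_force'].round(1),'q',o['qpos'].round(0))
    print(' delta tool',dl.round(4),'twist rad',round(-np.radians((yaw-cy+180)%360-180),4))
E
python3 - <<'E'
from h import *
z=np.load('/tmp/top0.npz');p,d=z['p'],z['d']
hsv=cv2.cvtColor(p,cv2.COLOR_RGB2HSV)
vv,uu=np.mgrid[0:480,0:640]; UV=np.c_[uu.ravel(),vv.ravel()]
b=(uu>=405)&(uu<460)&(vv>=148)&(vv<215)
def biggest(M):
    k=cv2.connectedComponentsWithStats(M.astype(np.uint8)); return k[1]==1+np.argmax(k[2][1:,4])
def rect(X):
    c,s,a=cv2.minAreaRect((X[:,:2]*1000).astype(np.float32)); q=cv2.boxPoints((c,s,a))
    l=max([q[1]-q[0],q[2]-q[1]],key=np.linalg.norm); return np.array(c),sorted(s),np.degrees(np.arctan2(l[1],l[0])),q.round(0).tolist()
S=biggest(b&(hsv[...,2]<85)); X=plane('top',UV[S.ravel()],0.026); print('stock',S.sum(),X.mean(0),rect(X))
B=biggest(b&(hsv[...,1]<45)&(hsv[...,2]>110)&(uu>420)); X=plane('top',UV[B.ravel()],0.004); print('blade',B.sum(),X.mean(0),rect(X))
go(.55,-.35,.1,27)
E
```

```text
stock 504 [ 0.55204388 -0.34433252  0.026     ] (array([ 552.49291992, -344.05725098]), [37.78104782104492, 121.19039916992188], np.float32(26.69779), [[490.0, -354.0], [507.0, -388.0], [615.0, -334.0], [598.0, -300.0]])
blade 337 [ 0.6255347 -0.3886776  0.004    ] (array([ 625.63098145, -388.55929565]), [31.721290588378906, 92.79624938964844], np.float32(-62.56924), [[590.0, -355.0], [633.0, -437.0], [661.0, -422.0], [618.0, -340.0]])
t 0.1 tcp [ 0.2088 -0.5352  0.2137] yaw 21.3 w 0.0921 F [-0.  -0.9 -0.3] q [-81.   9.  92.  -0.  79. -12.]
 delta tool [ 0.3851 -0.0484  0.1139] twist rad -0.0994
```

{"method": "play_rows", "body": {"rows": [[[0.039, -0.005, 0.011, 0], [0.039, -0.005, 0.011, 0], [0.039, -0.005, 0.011, 0], [0.039, -0.005, 0.011, 0], [0.039, -0.005, 0.011, 0], [0.039, -0.005, 0.011, 0], [0.039, -0.005, 0.011, 0], [0.039, -0.005, 0.011, 0], [0.039, -0.005, 0.011, 0], [0.039, -0.005, 0.011, -0.1]]], "hand": -1}}

```text
t: 1.1
tool_pos: [0.5551, -0.3462, 0.1036]
orientation: [[0.89, 0.456, -0.001], [0.456, -0.89, 0.001], [-0.0, -0.001, -1.0]]
wrist_force: [-0.4, -0.7, 0.7]
gripper_width: 0.0916
```

{"method": "play_rows", "body": {"rows": [[[0, 0, 0, 0], [0, 0, 0, 0]]]}}

```text
t: 1.3
tool_pos: [0.5539, -0.3466, 0.1036]
orientation: [[0.89, 0.455, -0.002], [0.455, -0.89, 0.001], [-0.001, -0.002, -1.0]]
wrist_force: [-0.0, -0.1, 0.0]
gripper_width: 0.0919
```

```bash
python3 -c "
from h import *
go(.5555,-.3472,.004,27.1)"
```

```text
t 1.3 tcp [ 0.5539 -0.3466  0.1036] yaw 27.08 w 0.0919 F [-0.  -0.1  0. ] q [-43.  26.  83.  -0.  71.  20.]
 delta tool [0.0013 0.0014 0.0996] twist rad -0.0003
```

{"method": "play_rows", "body": {"rows": [[[0.001, 0.001, 0.03, 0], [0, 0, 0.03, 0], [0, 0, 0.02, 0], [0, 0, 0.01, 0], [0, 0, 0.006, 0], [0, 0, 0.003, 0], [0, 0, 0, 0], [0, 0, 0, 0]]]}}

```text
t: 2.1
tool_pos: [0.556, -0.3486, 0.0068]
orientation: [[0.891, 0.454, 0.001], [0.454, -0.891, -0.001], [0.001, 0.002, -1.0]]
wrist_force: [-0.6, -0.7, -0.0]
gripper_width: 0.0918
```

{"method": "play_rows", "body": {"rows": [[[0, 0, 0, 0], [0, 0, 0, 0], [0, 0, 0, 0], [0, 0, 0, 0], [0, 0, 0, 0], [0, 0, 0, 0], [0, 0, 0, 0], [0, 0, 0, 0], [0, 0, 0, 0], [0, 0, 0, 0]]], "hand": 1}}

```text
t: 3.1
tool_pos: [0.5554, -0.3479, 0.0056]
orientation: [[0.891, 0.454, -0.0], [0.454, -0.891, 0.0], [-0.0, -0.0, -1.0]]
wrist_force: [1.1, -0.1, -0.1]
gripper_width: 0.0296
```

```bash
python3 -c "
from h import *
go(.5287,.2915,.12,9.95)"
```

```text
t 3.1 tcp [ 0.5554 -0.3479  0.0056] yaw 27.03 w 0.0296 F [ 1.1 -0.1 -0.1] q [-43.  33.  85.   0.  61.  20.]
 delta tool [ 0.2668 -0.5816 -0.1144] twist rad 0.2981
```

{"method": "play_rows", "body": {"rows": [[[0, 0, -0.005, 0], [0, 0, -0.015, 0], [0, 0, -0.025, 0], [0, 0, -0.03, 0], [0, 0, -0.025, 0], [0, 0, -0.015, 0], [0.01, -0.02, 0, 0], [0.013, -0.03, 0, 0], [0.014, -0.03, 0, 0], [0.014, -0.03, 0, 0]]]}}

```text
t: 4.1
tool_pos: [0.5504, -0.2255, 0.1208]
orientation: [[0.891, 0.454, -0.0], [0.454, -0.891, 0.0], [-0.0, -0.0, -1.0]]
wrist_force: [-0.3, 0.4, -1.2]
gripper_width: 0.0297
```

{"method": "play_rows", "body": {"rows": [[[0.014, -0.03, 0, 0], [0.014, -0.03, 0, 0], [0.014, -0.03, 0, 0], [0.014, -0.03, 0, 0], [0.014, -0.03, 0, 0], [0.014, -0.03, 0, 0], [0.014, -0.03, 0, 0], [0.014, -0.03, 0, 0], [0.014, -0.03, 0, 0], [0.014, -0.03, 0, 0]]]}}

```text
t: 5.1
tool_pos: [0.5388, 0.1055, 0.1209]
orientation: [[0.891, 0.454, -0.0], [0.454, -0.891, 0.0], [-0.0, -0.0, -1.0]]
wrist_force: [0.4, 0.3, -1.3]
gripper_width: 0.03
```

```bash
python3 -c "
from h import *
go(.5287,.2915,.12,9.95)"
```

```text
t 5.1 tcp [0.5388 0.1055 0.1209] yaw 27.03 w 0.03 F [ 0.4  0.3 -1.3] q [ -2.  10. 101.  -0.  69.  61.]
 delta tool [ 0.0755 -0.1703  0.0009] twist rad 0.2981
```

{"method": "play_rows", "body": {"rows": [[[0.013, -0.029, 0, 0], [0.013, -0.029, 0, 0], [0.013, -0.029, 0, 0], [0.013, -0.029, 0, 0], [0.012, -0.025, 0, 0], [0.007, -0.015, 0, 0.06], [0, 0, 0, 0.08], [0, 0, 0, 0.08], [0, 0, 0, 0.078], [0, 0, 0, 0]]]}}

```text
t: 6.1
tool_pos: [0.5313, 0.2754, 0.1207]
orientation: [[0.985, 0.173, -0.0], [0.173, -0.985, -0.0], [-0.0, 0.0, -1.0]]
wrist_force: [0.8, -0.9, -1.5]
gripper_width: 0.0299
```

{"method": "play_rows", "body": {"rows": [[[0, 0, 0, 0], [0, 0, 0, 0], [0, 0, 0, 0]]]}}

```text
t: 6.4
tool_pos: [0.5315, 0.2753, 0.1207]
orientation: [[0.985, 0.174, 0.0], [0.174, -0.985, 0.0], [0.0, -0.0, -1.0]]
wrist_force: [-0.5, 0.3, -1.0]
gripper_width: 0.0299
```

```bash
python3 -c "
from h import *
go(.5287,.2915,.05,9.95);cam('scene','s1');p,d=cam('top','t1')
s=np.load('/tmp/s1.npz')['p'][120:340,330:610]
cv2.imwrite('pics/c2.png',np.hstack([cv2.resize(s,(400,314)),cv2.resize(p[110:267,110:310],(400,314))])[:,:,::-1])"
```

```text
t 6.4 tcp [0.5315 0.2753 0.1207] yaw 10.0 w 0.0299 F [-0.5  0.3 -1. ] q [16. 17. 93.  0. 70. 96.]
 delta tool [ 0.     -0.0164  0.0707] twist rad 0.0008
```

View pics/c2.png

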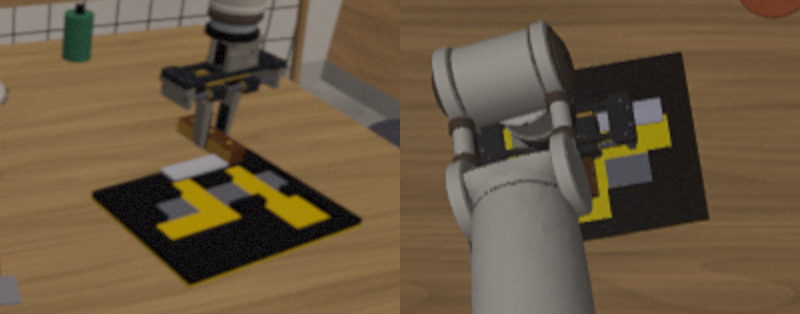

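The square is held, its L the right way round over the tray (blade at about (648,110) in the right-hand crop). I lower it now.

{"method": "play_rows", "body": {"rows": [[[0, -0.008, 0.01, 0], [0, -0.008, 0.02, 0], [0, 0, 0.02, 0], [0, 0, 0.02, 0], [0, 0, 0.01, 0], [0, 0, 0.005, 0], [0, 0, 0, 0], [0, 0, 0, 0]]]}}

```text
t: 7.3
tool_pos: [0.5295, 0.2914, 0.0365]
orientation: [[0.985, 0.173, 0.002], [0.173, -0.985, 0.001], [0.002, -0.0, -1.0]]
wrist_force: [-0.3, -0.0, -1.7]
gripper_width: 0.0295
```

```bash
python3 -c "
from h import *
go(.5287,.2915,.0105,9.95)"
```

```text
t 7.3 tcp [0.5295 0.2914 0.0365] yaw 9.96 w 0.0295 F [-0.3 -0.  -1.7] q [17. 24. 94.  0. 61. 97.]
 delta tool [-0.0008 -0.0002  0.026 ] twist rad 0.0002
```

{"method": "play_rows", "body": {"rows": [[[-0.001, 0, 0.006, 0], [0, 0, 0.006, 0], [0, 0, 0.005, 0], [0, 0, 0.004, 0], [0, 0, 0.003, 0], [0, 0, 0.002, 0], [0, 0, 0, 0], [0, 0, 0, 0], [0, 0, 0, 0]]]}}

```text
t: 8.2
tool_pos: [0.5278, 0.291, 0.0106]
orientation: [[0.985, 0.173, -0.0], [0.173, -0.985, -0.0], [-0.0, 0.0, -1.0]]
wrist_force: [-3.8, -0.9, 5.2]
gripper_width: 0.03
```

```bash
python3 -c "
from h import *
go(.5287,.2915,.0105,9.95)"
```

```text
t 8.2 tcp [0.5278 0.291  0.0106] yaw 9.97 w 0.03 F [-3.8 -0.9  5.2] q [17. 27. 95. -0. 59. 97.]
 delta tool [ 0.001  -0.0004  0.0001] twist rad 0.0003
```

Contact force is light (5 N) at the expected height. I open only to about 62 mm so the fingers stay inside the channel.

{"method": "play_rows", "body": {"rows": [[[0, 0, 0, 0], [0, 0, 0, 0], [0, 0, 0, 0], [0, 0, 0, 0], [0, 0, 0, 0], [0, 0, 0, 0]]], "hand": -0.3}}

```text
t: 8.8
tool_pos: [0.5278, 0.291, 0.0096]
orientation: [[0.985, 0.173, -0.0], [0.173, -0.985, 0.0], [-0.0, -0.0, -1.0]]
wrist_force: [0.2, 0.1, -0.1]
gripper_width: 0.0596
```

{"method": "play_rows", "body": {"rows": [[[0, 0, -0.01, 0], [0, 0, -0.02, 0], [0, 0, -0.03, 0], [0, 0, -0.03, 0], [0, 0, -0.02, 0], [0, 0.03, 0, 0.05], [0, 0.04, 0, 0.1], [0, 0.045, 0, 0.1], [0, 0.045, 0, 0.068], [0, 0.045, 0, 0]]]}}

```text
t: 9.8
tool_pos: [0.5293, 0.0856, 0.1206]
orientation: [[0.989, -0.145, 0.002], [-0.145, -0.989, -0.0], [0.002, -0.0, -1.0]]
wrist_force: [1.1, -0.2, 0.5]
gripper_width: 0.0599
```

```bash
python3 -c "
from h import *
go(.554,-.0911,.1,-8.2)"
```

```text
t 9.8 tcp [0.5293 0.0856 0.1206] yaw -8.33 w 0.0599 F [ 1.1 -0.2  0.5] q [ -4.   9. 103.  -0.  68.  95.]
 delta tool [0.05   0.1713 0.0207] twist rad -0.0023
```

{"method": "play_rows", "body": {"rows": [[[0.01, 0.035, 0.004, 0], [0.01, 0.035, 0.004, 0], [0.01, 0.035, 0.004, 0], [0.01, 0.03, 0.004, 0], [0.01, 0.025, 0.004, 0], [0, 0, 0, 0], [0, 0, 0, 0]]], "hand": -1}}

```text
t: 10.5
tool_pos: [0.5556, -0.0782, 0.1001]
orientation: [[0.989, -0.145, 0.0], [-0.145, -0.989, 0.0], [0.0, -0.0, -1.0]]
wrist_force: [-0.9, 0.3, 0.1]
gripper_width: 0.0921
```

```bash
python3 -c "
from h import *
go(.554,-.0911,.004,-8.2);p,d=cam('top','t2');s,_=cam('scene','s2')
hsv=cv2.cvtColor(p,cv2.COLOR_RGB2HSV)
cv2.imwrite('pics/c3.png',np.hstack([cv2.resize(s[200:330,380:600],(400,236)),cv2.resize(p[130:248,125:325],(400,236))])[:,:,::-1])"
```

```text
t 10.5 tcp [ 0.5556 -0.0782  0.1001] yaw -8.32 w 0.0921 F [-0.9  0.3  0.1] q [-20.  14. 100.   0.  67.  78.]
 delta tool [0.0003 0.0131 0.0961] twist rad -0.0021
```

View pics/c3.png

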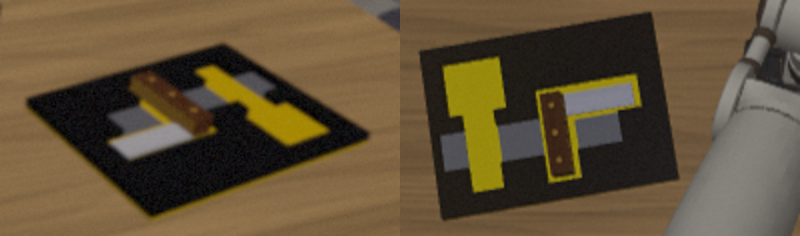

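The square lies flat in the L, with a yellow margin all round the blade (right-hand crop, around (585,95)). Next is the scraper.

{"method": "play_rows", "body": {"rows": [[[0, 0.013, 0.01, 0], [0, 0, 0.03, 0], [0, 0, 0.025, 0], [0, 0, 0.015, 0], [0, 0, 0.01, 0], [0, 0, 0.005, 0], [0, 0, 0.002, 0], [0, 0, 0, 0]]]}}

```text
t: 11.4
tool_pos: [0.5543, -0.0913, 0.0032]
orientation: [[0.99, -0.144, 0.001], [-0.144, -0.99, -0.0], [0.001, 0.0, -1.0]]
wrist_force: [-0.6, 0.2, 0.9]
gripper_width: 0.0916
```

{"method": "play_rows", "body": {"rows": [[[0, 0, 0, 0], [0, 0, 0, 0], [0, 0, 0, 0], [0, 0, 0, 0], [0, 0, 0, 0], [0, 0, 0, 0], [0, 0, 0, 0], [0, 0, 0, 0], [0, 0, 0, 0]]], "hand": 1}}

```text
t: 12.3
tool_pos: [0.5537, -0.0911, 0.0026]
orientation: [[0.99, -0.144, -0.0], [-0.144, -0.99, -0.0], [-0.0, 0.0, -1.0]]
wrist_force: [-0.6, -0.6, -0.5]
gripper_width: 0.0282
```

{"method": "play_rows", "body": {"rows": [[[0, 0, -0.005, 0], [0, 0, -0.015, 0], [0, 0, -0.025, 0], [0, 0, -0.03, 0], [0, 0, -0.025, 0], [0, 0, -0.015, 0], [0, 0, 0, 0]]]}}

```text
t: 13.0
tool_pos: [0.5556, -0.0918, 0.1208]
orientation: [[0.99, -0.144, 0.005], [-0.144, -0.99, -0.002], [0.006, 0.001, -1.0]]
wrist_force: [0.6, -0.8, -1.2]
gripper_width: 0.0279
```

```bash
python3 -c "
from h import *
go(.5095,.4,.12,9.95)"
```

```text
t 13.0 tcp [ 0.5556 -0.0918  0.1208] yaw -8.26 w 0.0279 F [ 0.6 -0.8 -1.2] q [-22.  12.  99.   0.  68.  77.]
 delta tool [-1.163e-01 -4.800e-01 -4.000e-04] twist rad -0.3178
```

{"method": "play_rows", "body": {"rows": [[[-0.005, -0.02, 0, 0], [-0.007, -0.03, 0, 0], [-0.007, -0.03, 0, 0], [-0.007, -0.03, 0, 0], [-0.007, -0.03, 0, 0], [-0.007, -0.03, 0, 0], [-0.007, -0.03, 0, 0], [-0.007, -0.03, 0, 0], [-0.007, -0.03, 0, 0], [-0.007, -0.03, 0, 0]]]}}

```text
t: 14.0
tool_pos: [0.5267, 0.2068, 0.1159]
orientation: [[0.99, -0.144, -0.003], [-0.144, -0.99, -0.0], [-0.003, 0.001, -1.0]]
wrist_force: [0.7, -0.2, -1.3]
gripper_width: 0.0276
```

{"method": "play_rows", "body": {"rows": [[[-0.008, -0.03, 0, 0], [-0.008, -0.03, 0, 0], [-0.008, -0.03, 0, 0], [-0.008, -0.03, 0, 0], [-0.008, -0.03, 0, 0], [-0.006, -0.025, 0, -0.06], [0, -0.01, 0, -0.08], [0, 0, 0, -0.09], [0, 0, 0, -0.088], [0, 0, 0, 0]]]}}

```text
t: 15.0
tool_pos: [0.5075, 0.3951, 0.1158]
orientation: [[0.985, 0.173, -0.003], [0.173, -0.985, -0.001], [-0.003, 0.001, -1.0]]
wrist_force: [0.2, 0.2, -1.1]
gripper_width: 0.0274
```

{"method": "play_rows", "body": {"rows": [[[0, 0, 0, 0], [0, 0, 0, 0]]]}}

```text
t: 15.2
tool_pos: [0.5083, 0.3952, 0.117]
orientation: [[0.985, 0.171, -0.001], [0.171, -0.985, -0.0], [-0.001, 0.0, -1.0]]
wrist_force: [0.1, 0.5, -1.1]
gripper_width: 0.0275
```

```bash
python3 -c "
from h import *
go(.5095,.4,.035,9.95)"
```

```text
t 15.2 tcp [0.5083 0.3952 0.117 ] yaw 9.86 w 0.0275 F [ 0.1  0.5 -1.1] q [ 27.  24.  85.   0.  71. 107.]
 delta tool [ 0.0021 -0.0046  0.082 ] twist rad -0.0016
```

{"method": "play_rows", "body": {"rows": [[[0.002, -0.005, 0.01, 0], [0, 0, 0.02, 0], [0, 0, 0.02, 0], [0, 0, 0.017, 0], [0, 0, 0.01, 0], [0, 0, 0.005, 0], [0, 0, 0, 0], [0, 0, 0, 0]]]}}

```text
t: 16.0
tool_pos: [0.5103, 0.4011, 0.0365]
orientation: [[0.985, 0.173, 0.001], [0.173, -0.985, 0.001], [0.002, -0.0, -1.0]]
wrist_force: [-0.9, 0.4, -0.7]
gripper_width: 0.0279
```

```bash
python3 -c "
from h import *
go(.5095,.4,.0075,9.95);s,_=cam('scene','s3');p,d=cam('top','t3')
cv2.imwrite('pics/c4.png',np.hstack([cv2.resize(s[170:330,380:600],(400,291)),cv2.resize(p[120:265,110:310],(400,291))])[:,:,::-1])"
```

```text
t 16.0 tcp [0.5103 0.4011 0.0365] yaw 9.95 w 0.0279 F [-0.9  0.4 -0.7] q [ 28.  30.  86.  -0.  64. 108.]
 delta tool [-0.0011  0.0009  0.029 ] twist rad 0.0001
```

View pics/c4.png

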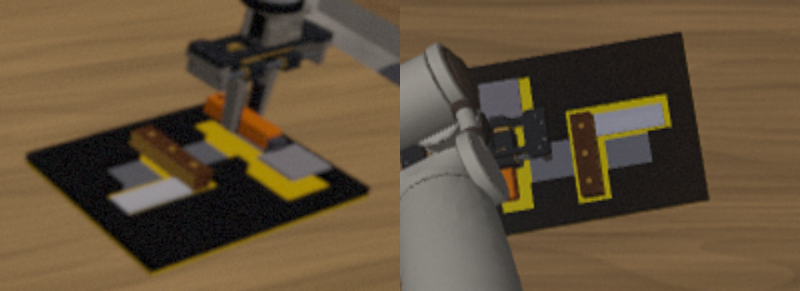

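The scraper hovers over the T. The wider yellow margin on its right is what 30 mm of parallax would give. I lower it.

{"method": "play_rows", "body": {"rows": [[[-0.001, 0.001, 0.007, 0], [0, 0, 0.006, 0], [0, 0, 0.005, 0], [0, 0, 0.005, 0], [0, 0, 0.003, 0], [0, 0, 0.002, 0], [0, 0, 0.001, 0], [0, 0, 0, 0], [0, 0, 0, 0], [0, 0, 0, 0]]]}}

```text
t: 17.1
tool_pos: [0.5089, 0.3996, 0.0076]
orientation: [[0.985, 0.173, -0.0], [0.173, -0.985, -0.0], [-0.0, 0.0, -1.0]]
wrist_force: [-3.3, -1.5, 5.1]
gripper_width: 0.0276
```

```bash
python3 -c "
from h import *
go(.5095,.4,.0075,9.95)"
```

```text
t 17.1 tcp [0.5089 0.3996 0.0076] yaw 9.97 w 0.0276 F [-3.3 -1.5  5.1] q [ 27.  32.  87.  -0.  61. 108.]
 delta tool [ 0.0007 -0.0002  0.0001] twist rad 0.0003
```

{"method": "play_rows", "body": {"rows": [[[0, 0, 0, 0], [0, 0, 0, 0], [0, 0, 0, 0], [0, 0, 0, 0], [0, 0, 0, 0], [0, 0, 0, 0]]], "hand": -0.3}}

```text
t: 17.7
tool_pos: [0.5088, 0.3995, 0.0065]
orientation: [[0.985, 0.173, -0.0], [0.173, -0.985, -0.0], [-0.0, 0.0, -1.0]]
wrist_force: [0.8, -0.5, 0.0]
gripper_width: 0.0599
```

{"method": "play_rows", "body": {"rows": [[[0, 0, -0.01, 0], [0, 0, -0.02, 0], [0, 0, -0.03, 0], [0, 0, -0.03, 0], [0, 0, -0.03, 0], [0, 0, -0.02, 0], [0, 0.03, 0, 0], [0, 0.045, 0, 0], [0, 0.045, 0, 0], [0, 0.045, 0, 0]]]}}

```text
t: 18.7
tool_pos: [0.5376, 0.2357, 0.1476]
orientation: [[0.985, 0.174, 0.001], [0.174, -0.985, 0.0], [0.001, 0.0, -1.0]]
wrist_force: [0.8, -0.1, 0.5]
gripper_width: 0.0598
```

{"method": "play_rows", "body": {"rows": [[[0, 0.045, 0, 0], [0, 0.045, 0, 0], [0, 0.045, 0, 0], [0, 0.045, 0, 0], [0, 0.045, 0, 0], [0, 0.045, 0, 0], [0, 0, 0, 0], [0, 0, 0, 0], [0, 0, 0, 0]]]}}

```text
t: 19.6
tool_pos: [0.5839, -0.0279, 0.1469]
orientation: [[0.985, 0.174, 0.0], [0.174, -0.985, 0.0], [0.0, -0.0, -1.0]]
wrist_force: [-0.4, 0.3, -0.4]
gripper_width: 0.06
```

```bash
python3 - <<'E'
from h import *
go(.5,0,.1,9.95);s,_=cam('scene','s4');p,d=cam('top','t4')
cv2.imwrite('pics/c5.png',np.hstack([cv2.resize(s[200:330,380:600],(400,236)),cv2.resize(p[130:248,125:325],(400,236))])[:,:,::-1])
hsv=cv2.cvtColor(p,cv2.COLOR_RGB2HSV); vv,uu=np.mgrid[0:480,0:640]; UV=np.c_[uu.ravel(),vv.ravel()]
b=(uu>125)&(uu<275)&(vv>125)&(vv<250)
a=np.radians(9.95);A=np.array([[np.cos(a),np.sin(a)],[-np.sin(a),np.cos(a)]])
def rep(n,M,z,o):
    k=cv2.connectedComponentsWithStats(M.astype(np.uint8)); M=k[1]==1+np.argmax(k[2][1:,4])
    X=plane('top',UV[M.ravel()],z)[:,:2]; L=(X-o)@A.T*1000; r=cv2.minAreaRect(L.astype(np.float32))
    zz=dep('top',UV[M.ravel()],d)[:,2]; print(n,M.sum(),'local lo/hi',L.min(0).round(1),L.max(0).round(1),'rect',r,'z med',np.median(zz).round(4))
sp,sc=np.array([.5287,.2915]),np.array([.5095,.4])
rep('stock',b&(hsv[...,0]<16)&(hsv[...,1]>90)&(hsv[...,2]>45)&(hsv[...,2]<130),.031,sp)
G=b&(hsv[...,1]<60)&(hsv[...,2]>110)
rep('sq blade',G&(uu>195),.009,sp); rep('sc blade',G&(uu<190)&(vv<190),.009,sc)
rep('sc handle',b&(hsv[...,0]<18)&(hsv[...,1]>190)&(hsv[...,2]>130),.031,sc)
E
```

```text
t 19.6 tcp [ 0.5839 -0.0279  0.1469] yaw 10.0 w 0.06 F [-0.4  0.3 -0.4] q [-15.  14.  94.   0.  72.  65.]
 delta tool [-0.0778 -0.042   0.0469] twist rad 0.0009
stock 391 local lo/hi [-60.8 -16.8] [56.7 14.6] rect ((-2.0986709594726562, -1.1866035461425781), (31.236141204833984, 117.37044525146484), 89.68643951416016) z med 0.0319
sq blade 1755 local lo/hi [-184.1 -218. ] [ 83.  -70.3] rect ((-41.89923858642578, -145.70672607421875), (105.38557434082031, 270.23492431640625), 79.95748138427734) z med 0.6112Traceback (most recent call last):
  File "<stdin>", line 14, in <module>
  File "<stdin>", line 8, in rep
    return _wrapfunc(a, 'argmax', axis=axis, out=out, **kwds)
    return bound(*args, **kwds)
ValueError: attempt to get argmax of an empty sequence
```

View pics/c5.png

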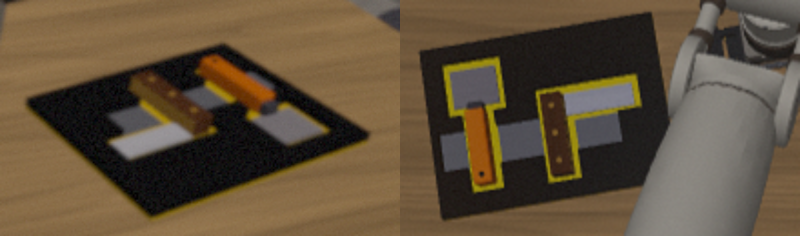

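Both tools lie in their pockets with yellow margins all round. The square measures (-2, -1) mm off its point. I measure the scraper once more, with the blade mask fixed, and hand in.

```bash
python3 - <<'E'
from h import *
z=np.load('/tmp/t4.npz');p,d=z['p'],z['d']
hsv=cv2.cvtColor(p,cv2.COLOR_RGB2HSV); vv,uu=np.mgrid[0:480,0:640]; UV=np.c_[uu.ravel(),vv.ravel()]
a=np.radians(9.95);A=np.array([[np.cos(a),np.sin(a)],[-np.sin(a),np.cos(a)]])
for n,M,h,o in (('handle',(uu<190)&(uu>140)&(vv>150)&(vv<240)&(hsv[...,0]<18)&(hsv[...,1]>190)&(hsv[...,2]>130),.031,[.5095,.4]),
 ('sc blade',(uu<180)&(uu>145)&(vv>155)&(vv<186)&(hsv[...,1]<70)&(hsv[...,2]>85),.009,[.5095,.4]),
 ('sq blade',(uu<250)&(uu>203)&(vv>165)&(vv<190)&(hsv[...,1]<70)&(hsv[...,2]>115),.009,[.5287,.2915])):
    L=(plane('top',UV[M.ravel()],h)[:,:2]-o)@A.T*1000
    print(n,M.sum(),cv2.minAreaRect(L.astype(np.float32)),'z',np.median(dep('top',UV[M.ravel()],d)[:,2]))
print(arm.sign_off())
E
```

```text
handle 311 ((-0.65008544921875, 0.7557029724121094), (24.825605392456055, 105.2189712524414), 89.84345245361328) z 0.03232267427081159
sc blade 388 ((91.14057922363281, 0.31964874267578125), (65.2581787109375, 54.26885986328125), 89.72370910644531) z 0.009917265094582683
sq blade 368 ((42.39173126220703, -64.66346740722656), (97.68873596191406, 32.386600494384766), 89.6905746459961) z 0.009726285385908806
the job is handed in; nothing more can be done
None
```

The square and the scraper (the leftmost look-alike) are each in their own tray pocket. I lowered each until it touched lightly (about 5 N), let go and handed the job in at about 20 s of the 72 s allowed.

| Last check | Square | Scraper | Limit |
|---|---|---|---|
| Offset from pocket point (tray x, y) | about (-2, -1) mm | about (-1, 1) mm | ±15 mm |
| Line-up with the tray | about 0.3° | about 0.3° | 15° |
| Handle top height (31 mm expected) | about 32 mm | about 32 mm | ±4 mm |
| Blade top height (9 mm expected) | about 10 mm | about 10 mm | ±4 mm |

- **State at hand-in:** The gripper was clear of both tools and still. I did not measure tilt directly, but the handle and blade heights agree with both tools lying flat.
- **Check that failed:** In the first final check, the square's blade mask picked up the robot arm and the script then crashed before it reached the scraper. With the masks fixed, nothing disagreed.

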